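# Close the service cover stud of a label dispenser

## Task

The service cover of the label dispenser on the packing bench still has one of its two slotted studs undone. Take the key from its stand, put its blade in the slot of the open stud, press the stud in gently, turn it clockwise until it reaches its catch, let it spring up into the catch, and stand the key back in its stand. Never lean or twist hard on the stud, do not touch it with the fingers, and leave the other things on the bench where they are.

Things in the scene. Friction and masses are not known exactly. Their poses are not given: they have to be found in the camera images.
- stud: the open stud: round brass head 26 mm across with one straight slot across its top (5 mm wide, 8 mm deep, open-ended), in a steel collar on the label dispenser. Origin: centre of the top of the head, x along the slot, z up. As found, its top stands 1.5 mm above the collar's rim. Over 35 N of contact force from the key, pressing and twisting added up (about 0.2 N m of twist), damages it
- collar: fixed steel collar round the open stud: 42 mm outside, 31 mm inside, 24 mm high. Origin: centre of its underside, on the cover; x is the slot's direction while the stud is open, z up. The other collar on this cover, 140 mm away, is the same but its stud is already shut (head 3 mm below the rim, slot turned): leave that one alone
- rim (a point): centre of the collar's rim, 24 mm above the collar's origin. PRESSING: the stud is a sprung bayonet; pushing it in takes about 4 N at first and 0.3 N more per mm. It cannot turn until pushed in 6 to 12 mm (hidden, differs each time); 2 mm deeper than that it meets a hard bed and force climbs steeply
- slot (a point): middle of the slot's floor, 8 mm below the stud's top. TURNING: held pushed in, the stud turns clockwise from above against a light spring (0.02 to 0.07 N m) to a hard stop 0.9 to 1.55 rad on (hidden, varies). Eased up at the stop it rises 4.5 mm into its catch, turns back up to 0.15 rad and stays. Let go anywhere before, it turns back and pops up
- unit: grey label dispenser, 240 x 260 x 90 mm, fixed; the cover on its top carries both collars in a row 45 mm to the -x side of its middle and a roll of tape (100 mm across, 48 mm high) stands loose on it about 60 mm to the +x side. Origin: centre of its underside; x away from the robot, z up
- key: the key, upright, 88 mm tall, 0.13 kg: steel blade 18 mm wide along the key's x, 3 mm thick along y, from z = 0 to 12 mm; round shank 14 mm; black flange 34 mm across from z = 46 to 50 mm; black flat handle 38 mm along x, 14 mm along y, from z = 50 to 88 mm. Origin: middle of the blade's end; z up the handle. In the slot it has about 0.1 rad of play either way
- stand: fixed aluminium block 70 x 70 x 50 mm with a round hole 23 mm wide and 49 mm deep in the middle of its top; the key stands in it on its flange, the key's origin 4 mm above the underside of the block. Any yaw of the key will do. Origin: centre of its underside, z up
- tape: loose roll of tape on the dispenser's cover, 100 mm across, 48 mm high; leave it. Origin: centre of its underside
- carton: small loose carton 80 x 110 x 60 mm on the bench; leave it. Origin: centre of its underside
- cup: loose white cup 70 mm across, 85 mm high; leave it. Origin: centre of its underside
- casting: loose aluminium casting, about 112 x 64 x 70 mm; leave it. Origin: under the centre of its round foot
- black_box: loose black box 120 x 170 x 90 mm; leave it. Origin: centre of its underside
Not all that is in view belongs to the job. Leave any blue or turquoise look-alike of the stand alone. What is shaped like the key but blue or green is not meant.

How it is judged:
On the way, in this order (a step that is already met when the one before it is completed fails the run):
1. the key presses the stud in (z of stud in the frame of collar below 0.0215 m and contact force between key and stud above 1 N), for 0.1 s.
2. the stud is turned home in its catch and the key is off it (angle between the x axis of stud and the x axis of collar, either way round above 0.75 rad and contact force between key and stud below 0.1 N and angular speed of stud below 0.1 rad/s and z of key in the frame of collar above 0.029 m), for 0.2 s.
At the end, for the whole second after the job is handed in: The stud stays turned by more than 0.75 rad in its catch and at rest, below its open height; the key stands upright (within 0.12 rad) in the stand, down on its flange (within 4 mm), within 6 mm of the hole's middle, at rest (angle between the x axis of stud and the x axis of collar, either way round above 0.75 rad and z of stud in the frame of collar below 0.025 m and horizontal distance between key and stand below 0.006 m and z of key in the frame of stand below 0.008 m and angle between key's own z axis and vertical below 0.12 rad and linear speed of key below 0.02 m/s and angular speed of stud below 0.1 rad/s); the robot touches nothing.
It fails at once if the key presses or twists the stud with more than 35 N (contact force between key and stud above 35 N).
It fails at once if the key or the fingers push on the collar with more than 35 N (contact force between any of key, the fingers and collar above 35 N).
It fails at once if the fingers touch the stud (contact force between the fingers and stud above 1 N).
It fails at once if a bystander is moved more than 30 mm (distance of any of tape, carton, cup, casting, black_box from where it was at the start of the episode above 0.03 m).
It also fails if it takes over 70 s, if anything falls off the work surface, if the arm or the gripper's body presses on something with over 40 N, if the wrist force passes 120 N, or if a joint passes its speed limit or range.

## Robot

A 6-joint arm with a two-finger parallel gripper is mounted at the origin on the work surface. World frame = base frame: x ahead of the robot, y to its left, z up, the work surface at z = 0. Lengths are in m, angles in rad, forces in N, time in s.
With the tool pointing down it reaches from about 0.375 to 0.925 m from the base axis. Payload 5.7 kg.
Tool frame: the origin (TCP) lies at the very end of the fingers, on their centre line; the grasp point (between the pads) lies 19 mm behind it (tcp_to_grasp is the distance from the TCP to the grasp point, in m); z points along the fingers, y is the line along which they close (so a half turn about z gives the same grasp; the last joint's range is limited). The gripper opens to 85 mm and grips with 20 to 120 N. Pads are 22 mm wide; open, the fingers measure 114 mm over their backs; the gripper's body (76 mm by 85 mm) begins 54 mm behind the grasp point. The pads swing forward as they close: fully open they stand 13 mm farther back than shut.
Start: joints at [-1.343, 0.359, 1.51, -0, 1.272, -0.115], TCP at [0.202, -0.565, 0.231] pointing down, gripper open.
Joint ranges: [-2.97, 2.97], [-1.01, 2.36], [0.21, 2.38], [-0.96, 4.11], [0.2, 2.71], [-2.98, 2.98]. Speed limits (rad/s): [2.39, 2.39, 3.14, 3.14, 3.14, 3.14].

## Interface

Orientations are given as a unit quaternion [x, y, z, w].
In Python, from bench import * gives the robot as it stands. The module is installed in compiled form; this text tells all that it offers.
- The arm moves only by the tool step_arm, never from a script. Its argument "plan" is a list of rows, each a list of 5 numbers: the shift along the tool's x, y, z in units of 50 mm (1.0 is 50 mm), then the turn about the tool's z in degrees, then the closure, from -1 (fully open) to 1 (shut). A call has exactly 8 rows; each row shifts and turns the commanded pose from where the row before left it, along the tool's axes as they then stand; what a row does not reach is not made up. A row lasts 1/10 s, in which the tool goes at most 50 mm and 8.59 degrees, less where a joint would pass 70% of its speed; a pose out of reach is approached as far as the arm can. A call is refused whole if a number of a shift passes 1 or a number of a turn 8.59, either way. A call with a gripper value outside its range is refused whole. The fingers move at their own pace and stop on an object; "force" is the grip in N (left out, the last holds). Time passes only in rows, so rows that do not move let the fingers close, or fill a call up. It gives the time, the measured TCP pose, the force, the opening and the grip force at its end, in the units of the state.
- get_obs(): the state, without advancing time (a new reading comes with each control period).
- get_image(name): name is "side" or "top" or "wrist"; returns (picture, depth): 420x560x3 uint8, blue, green, red; 420x560 float32, m along the optical axis (not along the pixel's ray), 0 where there is no reading.
- calibration(name): a dict with "intrinsics" (3x3 intrinsics, pixels), "dist_coeffs" ([k1, k2, p1, p2, k3] as OpenCV has them; the pictures are not rectified), "R" (3x3) and "t" (3): a world point X has camera coordinates R X + t; the wrist camera has in their place "hand_eye" (4x4, takes a point from camera to tool coordinates, whose origin is the TCP and whose axes are the flange's). Camera axes: x right, y down, z forward; pixel columns grow to the right and rows downward; lengths in m; the calibration is good to about 2 mm. A picture is of the moment at which its call begins: read the wrist's pose just before it. calibration takes no time and is no camera call.
- hand_in(): hands the job in; it is judged then, once.
Trained networks look in the newest picture that a camera, given by its name, has taken for a name from the list of things; names that differ only in an ending like _2 or _b are one class to them, and where a whole thing is asked for, a point or a joint stands for the part that bears it (a point fixed in the world has none). Each returns a list of dicts, best first, with "confidence" (0 to 1); they miss things now and then, are a little off and sometimes report something else, mostly with a low value. They report only what shows in the picture. A call takes as long as a camera call. They do not tell look-alikes from the thing itself.
- find_in(camera, target): "at" ([row, column] as shares, 0 to 1, of the picture: columns of its width, rows of its height, amid what is visible of it).
The state is a dict: "time": time; "joint_pos": joint angles; "qd": joint speeds; "joint_torque": joint torques, N m; "position": TCP position; "ee_rot": TCP orientation; "contact_force": force on the tool from outside, world axes, zero at the start; "moment": the same for the moment, N m; "gripper_width": finger opening in m; "finger_force": force on a finger pad.
Only numpy, scipy, OpenCV 4.12 (cv2) and the standard library are available. Lean on these libraries where they do the work, as an engineer would, in place of code of your own. Each camera call takes 0.05 s, during which the arm holds its last target. There are 200 camera calls.

## Working session

There is one attempt and no reset: what is moved stays moved. The work goes in short steps, Python scripts to look and compute and a tool call to move; the robot and the scene stay as the last step left them, time stands still between calls to the robot, and variables do not carry over. Pictures are saved under pics/ and viewed, at most 12 in all, crops included, and the job is handed in when it is done.

Besides the shell and the picture viewer there is one more tool, called in YAML: its name, and indented under it one key for each argument. step_arm: Moves the arm, as the interface text tells. Its arguments: {"type":"object","properties":{"plan":{"type":"array"},"force":{"type":"number"}},"required":["plan"]}

```bash
mkdir -p pics
cat > h.py <<'E'
from bench import *
import numpy as np, cv2
from scipy.spatial.transform import Rotation as Ro
def ray(cam,uv,pose=None):
    c=calibration(cam);K=np.array(c["intrinsics"]);d=np.array(c["dist_coeffs"])
    n=cv2.undistortPoints(np.array([[uv]],float),K,d)[0,0];v=np.array([n[0],n[1],1.])
    if cam=="wrist":
        H=np.array(c["hand_eye"]);p,q=pose;R=Ro.from_quat(q).as_matrix()
        return R@H[:3,3]+R@np.zeros(3)+np.array(p),R@H[:3,:3]@v
    R=np.array(c["R"]);t=np.array(c["t"]);return -R.T@t,R.T@v
def at_z(cam,uv,z,pose=None):
    o,v=ray(cam,uv,pose);return o+v*(z-o[2])/v[2]
def at_d(cam,uv,d,pose=None):
    o,v=ray(cam,uv,pose);return o+v*d
def tri(rs):
    A=np.zeros((3,3));b=np.zeros(3)
    for o,v in rs:
        v=v/np.linalg.norm(v);P=np.eye(3)-np.outer(v,v);A+=P;b+=P@o
    return np.linalg.solve(A,b)
def pose():
    s=get_obs();return s["position"],s["ee_rot"]
E
python3 - <<'E'
from h import *
s=get_obs();print({k:np.round(v,3) for k,v in s.items()})
for c in ["top","side","wrist"]:
    p=pose();im,d=get_image(c);cv2.imwrite(f"pics/{c}0.png",im);np.save(f"{c}0.npy",d)
    for t in ["stud","collar","key","stand","unit","tape"]:
        for r in find_in(c,t)[:4]:
            u=(r["at"][1]*560,r["at"][0]*420);z=d[int(u[1]),int(u[0])]
            print(c,t,np.round(u),round(r["confidence"],2),np.round(at_d(c,u,z,p),3) if z>0 else None)
E
cat pics/top0.png >/dev/null; python3 -c "
import cv2,numpy as np
a=cv2.imread('pics/top0.png');b=cv2.imread('pics/side0.png');cv2.imwrite('pics/ts.png',cv2.resize(np.hstack([a,b]),(800,300)))"
```

```text
{'time': np.float64(0.0), 'joint_pos': array([-1.343,  0.36 ,  1.511,  0.   ,  1.272, -0.115]), 'qd': array([ 0.   , -0.   ,  0.   , -0.001, -0.001,  0.001]), 'joint_torque': array([ 0.0000e+00, -5.2761e+01, -2.7862e+01, -0.0000e+00,  1.3000e-02,
        0.0000e+00]), 'position': array([ 0.202, -0.564,  0.23 ]), 'ee_rot': array([ 0.985,  0.171, -0.   , -0.001]), 'contact_force': array([-0.225,  0.34 , -0.285]), 'moment': array([-0.034, -0.026,  0.04 ]), 'finger_force': np.float64(0.0), 'gripper_width': np.float64(0.085)}
top stud [325. 223.] 0.53 [ 0.512 -0.159  0.115]
top stud [117. 223.] 0.19 [0.506 0.486 0.015]
top collar [329. 222.] 0.68 [ 0.518 -0.17   0.114]
top key [193. 202.] 0.4 [0.569 0.231 0.092]
top stand [185. 277.] 0.86 [0.341 0.262 0.007]
top stand [186. 236.] 0.81 [0.467 0.259 0.04 ]
top stand [219. 248.] 0.7 [0.435 0.158 0.009]
top unit [311. 203.] 0.79 [ 0.572 -0.118  0.091]
top unit [327. 219.] 0.27 [ 0.526 -0.166  0.113]
top tape [297. 176.] 0.67 [ 0.651 -0.075  0.092]
side collar [286. 192.] 0.57 [ 0.518 -0.15   0.105]
side collar [237. 341.] 0.25 [0.525 0.447 0.034]
side key [277. 315.] 0.84 [0.448 0.377 0.063]
side key [245. 273.] 0.76 [0.561 0.235 0.061]
side key [279. 282.] 0.69 [0.461 0.283 0.083]
side stand [327. 298.] 0.87 [0.341 0.28  0.047]
side stand [299. 267.] 0.85 [0.429 0.167 0.048]
side stand [283. 297.] 0.75 [0.449 0.294 0.046]
side stand [240. 340.] 0.7 [0.52  0.443 0.036]
side unit [272. 223.] 0.7 [0.532 0.012 0.084]
side tape [252. 196.] 0.57 [ 0.624 -0.112  0.102]
side tape [323. 163.] 0.24 [ 0.429 -0.472  0.082]
```

View pics/top0.png

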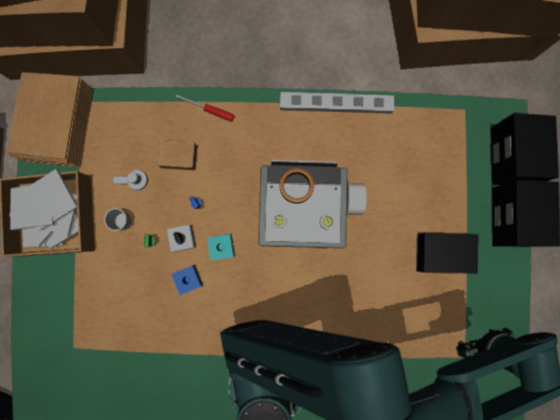

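View pics/side0.png

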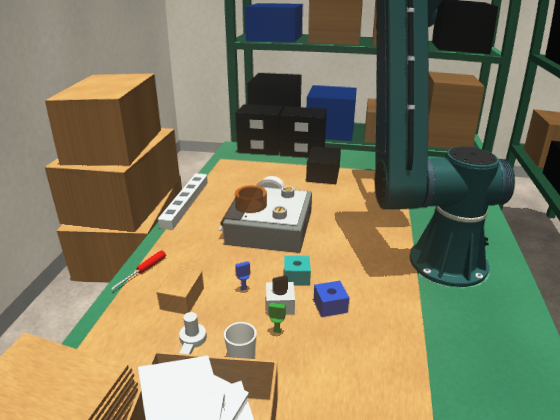

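Key-like things: black key in the aluminium stand, top (180,238) / side (281,290); blue look-alike, top (196,202); green look-alike, top (150,240). The black one matches the description. Stands: aluminium at top (180,238), not turquoise (220,247) or blue (186,279). Studs: (279,221) and (326,222); which one is open needs a close look.

```bash
cat >> h.py <<'E'
def yaw():
    x=Ro.from_quat(get_obs()["ee_rot"]).as_matrix()[:,0];return np.degrees(np.arctan2(x[1],x[0]))
def plan(tx,tyaw=None,n=None,p=None,y=None):
    """rows (shift units, turn deg) to go straight to tx with world yaw tyaw(deg)"""
    p=np.array(get_obs()["position"]) if p is None else np.array(p);y=yaw() if y is None else y
    tyaw=y if tyaw is None else tyaw
    D=np.array(tx)-p;dy=tyaw-y
    n=n or int(max(np.ceil(np.linalg.norm(D)/.045),np.ceil(abs(dy)/8.5),1))
    for i in range(n):
        a=np.radians(y+dy*i/n);d=D/n/.05
        print(i,np.round([d[0]*np.cos(a)+d[1]*np.sin(a),d[0]*np.sin(a)-d[1]*np.cos(a),-d[2],-dy/n],3).tolist())
E
python3 - <<'E'
from h import *
c=calibration("wrist");print(np.round(c["hand_eye"],3),np.round(c["intrinsics"],1),yaw())
plan([.43,-.09,.36],0,n=16)
E
```

```text
[[ 0.001 -0.962 -0.274  0.068]
 [ 1.     0.001  0.001  0.   ]
 [-0.001 -0.274  0.962 -0.142]
 [ 0.     0.     0.     1.   ]] [[299.    0.  279.3]
 [  0.  299.  209.6]
 [  0.    0.    1. ]] 19.640510937540792
0 [0.468, -0.463, -0.161, 1.228]
1 [0.458, -0.473, -0.161, 1.228]
2 [0.448, -0.483, -0.161, 1.228]
3 [0.438, -0.492, -0.161, 1.228]
4 [0.427, -0.502, -0.161, 1.228]
5 [0.416, -0.511, -0.161, 1.228]
6 [0.405, -0.52, -0.161, 1.228]
7 [0.394, -0.528, -0.161, 1.228]
8 [0.383, -0.536, -0.161, 1.228]
9 [0.371, -0.545, -0.161, 1.228]
10 [0.359, -0.552, -0.161, 1.228]
11 [0.347, -0.56, -0.161, 1.228]
12 [0.335, -0.567, -0.161, 1.228]
13 [0.323, -0.574, -0.161, 1.228]
14 [0.311, -0.581, -0.161, 1.228]
15 [0.298, -0.588, -0.161, 1.228]
```

Run:
```python
from h import *
plan([.52,-.09,.28],0,n=16)
```

```text
0 [0.574, -0.426, -0.061, 1.228]
1 [0.565, -0.438, -0.061, 1.228]
2 [0.556, -0.45, -0.061, 1.228]
3 [0.546, -0.462, -0.061, 1.228]
4 [0.536, -0.473, -0.061, 1.228]
5 [0.526, -0.484, -0.061, 1.228]
6 [0.515, -0.496, -0.061, 1.228]
7 [0.504, -0.507, -0.061, 1.228]
8 [0.493, -0.517, -0.061, 1.228]
9 [0.482, -0.528, -0.061, 1.228]
10 [0.471, -0.538, -0.061, 1.228]
11 [0.459, -0.548, -0.061, 1.228]
12 [0.447, -0.558, -0.061, 1.228]
13 [0.435, -0.567, -0.061, 1.228]
14 [0.423, -0.576, -0.061, 1.228]
15 [0.411, -0.585, -0.061, 1.228]
```

step_arm:
  plan:
    - [0.57,-0.43,-0.06,1.2,-1]
    - [0.57,-0.44,-0.06,1.2,-1]
    - [0.56,-0.45,-0.06,1.2,-1]
    - [0.55,-0.46,-0.06,1.2,-1]
    - [0.54,-0.47,-0.06,1.2,-1]
    - [0.53,-0.48,-0.06,1.2,-1]
    - [0.52,-0.5,-0.06,1.2,-1]
    - [0.5,-0.51,-0.06,1.2,-1]

```text
time: 1.85
position: [0.3619, -0.3256, 0.2556]
ee_rot: [0.996, 0.087, 0.0, 0.0]
contact_force: [0.8, -0.5, -0.2]
gripper_width: 0.0855
finger_force: 0.0
```

step_arm:
  plan:
    - [0.49,-0.52,-0.06,1.25,-1]
    - [0.48,-0.53,-0.06,1.25,-1]
    - [0.47,-0.54,-0.06,1.25,-1]
    - [0.46,-0.55,-0.06,1.25,-1]
    - [0.45,-0.56,-0.06,1.25,-1]
    - [0.44,-0.57,-0.06,1.25,-1]
    - [0.42,-0.58,-0.06,1.25,-1]
    - [0.41,-0.59,-0.06,1.25,-1]

```text
time: 2.65
position: [0.5203, -0.0863, 0.2796]
ee_rot: [1.0, -0.0, 0.0, 0.0]
contact_force: [1.1, -0.7, -0.4]
gripper_width: 0.0853
finger_force: 0.0
```

Run:
```python
from h import *
c="wrist";p=pose();im,d=get_image(c);cv2.imwrite(f"pics/w1.png",im);np.savez("w1",im=im,d=d,p=p[0],q=p[1])
print(p,yaw())
for t in ["stud","collar","rim","slot"]:
    for r in find_in(c,t)[:4]:
        u=(r["at"][1]*560,r["at"][0]*420);z=d[int(u[1]),int(u[0])]
        print(c,t,np.round(u),round(r["confidence"],2),np.round(at_d(c,u,z,p),3) if z>0 else None)
plan([.44,.26,.28],0,n=8)
```

```text
(array([ 0.52032223, -0.08633734,  0.27960873]), array([ 9.99999981e-01, -3.11759593e-05,  1.85429301e-04,  5.91801640e-05])) 0.010473801019622945
wrist stud [354. 194.] 0.7 [ 0.517 -0.167  0.108]
wrist collar [353. 192.] 0.77 [ 0.519 -0.166  0.107]
wrist collar [  7. 231.] 0.66 [0.456 0.263 0.057]
wrist rim [355. 192.] 0.69 [ 0.518 -0.169  0.106]
wrist slot [354. 193.] 0.73 [ 0.518 -0.168  0.106]
0 [-0.197, -0.87, -0.002, 0.012]
1 [-0.197, -0.87, -0.002, 0.012]
2 [-0.197, -0.87, -0.002, 0.012]
3 [-0.197, -0.87, -0.002, 0.012]
4 [-0.197, -0.87, -0.002, 0.012]
5 [-0.197, -0.87, -0.002, 0.012]
6 [-0.198, -0.87, -0.002, 0.012]
7 [-0.198, -0.87, -0.002, 0.012]
```

View pics/w1.png

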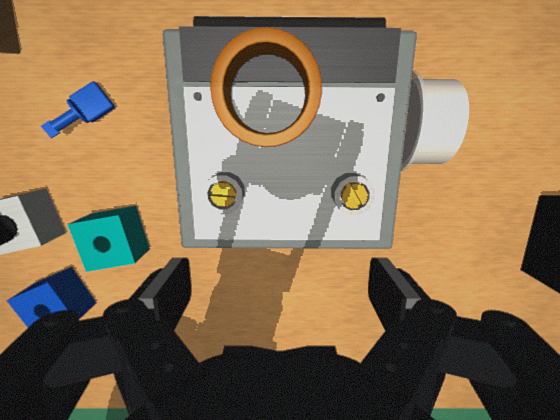

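Left stud at (222,195) has a slot near the horizontal, right stud at (355,196) a diagonal slot. I need the head-to-rim heights to tell which is open.

Run:
```python
from h import *
w=np.load("w1.npz");im,d=w["im"],w["d"];p=(w["p"],w["q"])
a=[cv2.resize(im[165:225,u-35:u+35],None,fx=5.5,fy=5.5,interpolation=cv2.INTER_CUBIC) for u in (224,352)]
cv2.imwrite("pics/c1.png",np.hstack(a))
for u0,v0 in((222,195),(355,196)):
    Z=np.array([[at_d("wrist",(u,v),d[v,u],p)[2]*1000 for u in range(u0-24,u0+25,2)] for v in range(v0-24,v0+25,3)])
    print(np.round(Z).astype(int))
```

```text
[[ 89  88  90  90  89  90  89  89  89  89  90  89  89  89  90  90  90  89
   89  89  89  89  89  89  91]
 [ 87  89  88  89  91  89  89  89  89  96 105 105 105 107 107 104  99  94
   90  89  89  89  90  90  89]
 [ 90  89  88  89 421  90  90 114 113 113 112 114 112 115 113 113 113 108
  104 100  93  88  89  91  89]
 [ 89  89  89  89  90 112 112 114 113 113 111 113 113 114 113 112 113 113
  114 112 104  92  88  89  89]
 [ 89  89  90  90 114 112 112 114  90 105 110 111 110 110 111 110 103 112
  113 112 110 103  95  89  89]
 [ 90  89  89 113 113 112 109  91 111 111 111 111 110 111 109 111 110 106
  112 113 113 111 103  91  90]
 [ 89  89  89 112 113 113  97 111 111 110 112 111 109 109 110 111 110 110
  108 113 113 113 108  92  90]
 [ 91  89 112 114 113 109 100 100 102 102 102 101 101 101 110 111 109 111
  111 100 114 112 111  96  88]
 [ 89  89  89 113 112 109 100 108 107 106 106 106 103 104 103 103 101 103
  102  89 113 113 112  96  89]
 [ 88  89  89 112 113 112 105 110 110 110 109 109 110 109 111 112 110 110
  111  89 112 113 111  90  89]
 [ 88  89  90 113 113 113 112 106 110 111 110 111 
[... 1771 characters left out ...]
14 114 114 115 114 107 106 114 114 115
  113 113 113  89 421  89  89]
 [ 89  89  88 113 113 113 107  99 115 114 114 115 116 115 103 106 110 114
  114 114  90  90  90  90  89]
 [ 89  90  89  90 113 112 113 115 114 107 107 115 116 109 112 112 113 114
  113  90  89  90  88  90  90]
 [ 89  90  90  89  89  89 113 114 115 114 113 114 113 114 113 113 113  90
   90  88  89  89  90  89  89]
 [ 89  89  90  88  89  90  88  90  88 114 113 113 112 115 113  89  89  90
   90  89  90  89  90  90  89]
 [ 88  89  89  89  90  89  89  89  90  89  90  90  90  90  89  89  90  90
   89  90  89  89  91  90  90]
 [ 90  89  90  89  89  89  89  90  90  89  89  90  90  88  90  90  89  90
   90  90  89  89  90  88  89]]
```

View pics/c1.png

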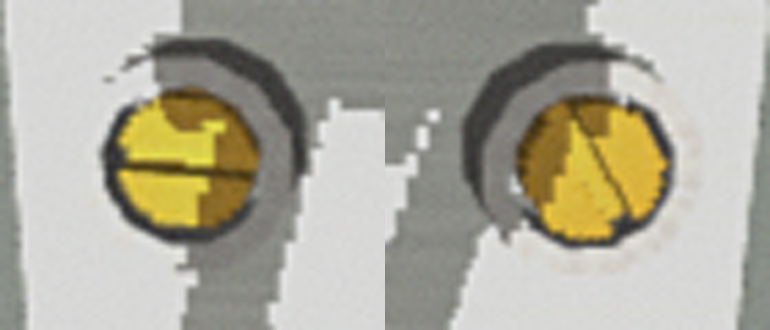

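The right stud (355,196) has its head at 115 mm against a rim at 113 mm, so it is the open one. The left head is at 110 mm, so that one is shut. Slot direction is about +25° yaw. Next I measure it more exactly and go over the key.

```bash
cat >> h.py <<'E'
def cloud(d,p,u0,u1,v0,v1):
    uu,vv=np.meshgrid(np.arange(u0,u1),np.arange(v0,v1));c=calibration("wrist")
    n=cv2.undistortPoints(np.stack([uu,vv],-1).reshape(-1,1,2).astype(float),np.array(c["intrinsics"]),np.array(c["dist_coeffs"]))[:,0]
    P=np.c_[n,np.ones(len(n))]*d[vv,uu].reshape(-1,1);H=np.array(c["hand_eye"])
    P=P@H[:3,:3].T+H[:3,3];return P@Ro.from_quat(p[1]).as_matrix().T+p[0],d[vv,uu].ravel()>0
def stud(im,d,p,u0,v0,r):
    P,ok=cloud(d,p,u0-r,u0+r,v0-r,v0+r)
    hsv=cv2.cvtColor(im[v0-r:v0+r,u0-r:u0+r],cv2.COLOR_BGR2HSV).reshape(-1,3).astype(int)
    br=(hsv[:,1]>130)&(hsv[:,0]>15)&(hsv[:,0]<35)
    rim=~br&ok&(abs(P[:,2]-.113)<.003)
    top=br&ok&(P[:,2]>.1125)
    (cx,cy),rad=cv2.minEnclosingCircle(P[top,:2].astype(np.float32)*1000)
    q=P[rim,:2];m=np.linalg.lstsq(np.c_[2*q,np.ones(len(q))],(q**2).sum(1),rcond=None)[0]
    c=np.array([cx,cy])/1000
    sl=ok&(P[:,2]<.1095)&(P[:,2]>.102)&(np.linalg.norm(P[:,:2]-m[:2],axis=1)<.0105)
    s=P[sl,:2];_,_,V=np.linalg.svd(s-s.mean(0));a=np.degrees(np.arctan2(V[0,1],V[0,0]))
    print("head c",c.round(4),"r",round(rad,1),"topz",P[top,2].mean().round(4),"rim c",m[:2].round(4),"rimz",P[rim,2].mean().round(4),"slot",s.mean(0).round(4),"yaw",a.round(1)%180,len(s))
E
python3 - <<'E'
from h import *
w=np.load("w1.npz");im,d=w["im"],w["d"];p=(w["p"],w["q"])
stud(im,d,p,355,196,28)
print(get_obs()["joint_pos"].round(3))
plan([.48,.26,.28],0,n=8)
E
```

```text
head c [ 0.5166 -0.1667] r 13.5 topz 0.1148 rim c [ 0.5167 -0.1665] rimz 0.1131 slot [ 0.5171 -0.1669] yaw 31.5 82
[-2.990e-01  2.110e-01  1.600e+00 -1.000e-03  1.331e+00  1.271e+00]
0 [-0.097, -0.87, -0.002, 0.012]
1 [-0.097, -0.87, -0.002, 0.012]
2 [-0.097, -0.87, -0.002, 0.012]
3 [-0.097, -0.87, -0.002, 0.012]
4 [-0.097, -0.87, -0.002, 0.012]
5 [-0.097, -0.87, -0.002, 0.012]
6 [-0.098, -0.87, -0.002, 0.012]
7 [-0.098, -0.87, -0.002, 0.012]
```

step_arm:
  plan:
    - [-0.1,-0.87,0,0,-1]
    - [-0.1,-0.87,0,0,-1]
    - [-0.1,-0.87,0,0,-1]
    - [-0.1,-0.87,0,0,-1]
    - [-0.1,-0.87,0,0,-1]
    - [-0.1,-0.87,0,0,-1]
    - [-0.1,-0.87,0,0,-1]
    - [-0.1,-0.87,0,0,-1]

```text
time: 3.7
position: [0.4791, 0.2603, 0.2794]
ee_rot: [1.0, -0.001, 0.0, 0.0]
contact_force: [0.5, -0.3, 0.6]
gripper_width: 0.0855
finger_force: 0.0
```

Run:
```python
from h import *
print(get_obs()["joint_pos"].round(3))
c="wrist";p=pose();im,d=get_image(c);cv2.imwrite(f"pics/w2.png",im);np.savez("w2",im=im,d=d,p=p[0],q=p[1])
for t in ["key","stand"]:
    for r in find_in(c,t)[:5]:
        u=(r["at"][1]*560,r["at"][0]*420);z=d[int(u[1]),int(u[0])]
        print(c,t,np.round(u),round(r["confidence"],2),np.round(at_d(c,u,z,p),3) if z>0 else None)
```

```text
[ 0.371  0.239  1.563 -0.     1.341  1.943]
wrist key [271. 198.] 0.97 [0.466 0.268 0.086]
wrist key [145. 197.] 0.91 [0.455 0.438 0.032]
wrist key [353.  77.] 0.66 [0.604 0.169 0.024]
wrist stand [359. 209.] 0.92 [0.429 0.142 0.001]
wrist stand [264. 185.] 0.57 [0.478 0.277 0.072]
```

View pics/w2.png

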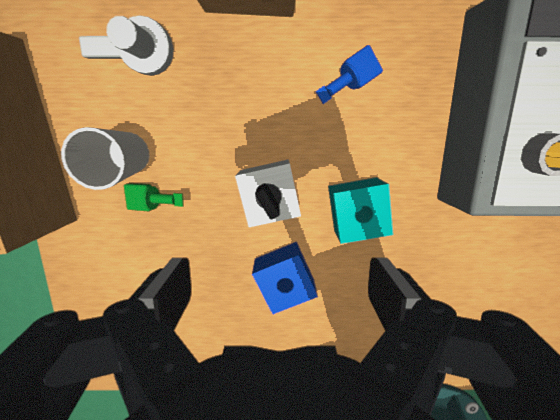

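The black key is at (269,200) in the white/aluminium stand; blue and green look-alikes lie at (350,75) and (152,197), turquoise and blue stands at (361,210) and (285,280).

```bash
cat >> h.py <<'E'
def key(d,p,u0,v0,r=45):
    P,ok=cloud(d,p,u0-r,u0+r,v0-r,v0+r)
    t=P[ok&(P[:,2]>.086)&(P[:,2]<.1)];(c,wh,a)=cv2.minAreaRect(t[:,:2].astype(np.float32)*1000)
    print("key top",np.round(c,1),np.round(wh,1),a,"z",np.median(t[:,2]).round(4),len(t),t[:,:2].mean(0).round(4))
    _,_,V=np.linalg.svd(t[:,:2]-t[:,:2].mean(0));print("yaw",np.degrees(np.arctan2(V[0,1],V[0,0])).round(1))
    s=P[ok&(abs(P[:,2]-.05)<.0035)];c=cv2.minAreaRect(s[:,:2].astype(np.float32)*1000);print("stand",np.round(c[0],1),np.round(c[1],1),round(c[2],1),s[:,2].mean().round(4))
E
python3 - <<'E'
from h import *
w=np.load("w2.npz");key(w["d"],(w["p"],w["q"]),269,200)
s=cv2.imread("pics/side0.png")
get_image("side");r=find_in("side","key");print([(np.round([x["at"][1]*560,x["at"][0]*420],1),round(x["confidence"],2)) for x in r])
r=[x for x in r if abs(x["at"][1]*560-281)<8 and abs(x["at"][0]*420-290)<12]
p=(w["p"],w["q"])
if r: print("tri",tri([ray("side",(r[0]["at"][1]*560,r[0]["at"][0]*420)),ray("wrist",(271,198),p)]).round(4))
E
```

```text
key top [459.7 273.1] [38.2 14.3] 29.899139404296875 z 0.0908 390 [0.4609 0.2731]
yaw -150.0
stand [459.6 273.1] [70.3 70.1] 12.6 0.0494
[(array([272.7, 349.6]), 0.89), (array([279.5, 281.5]), 0.78), (array([235.2, 268.8]), 0.68)]
tri [0.4624 0.2689 0.0733]
```

Run:
```python
from h import *
plan([.4597,.2731,.12],30,n=8)
```

```text
0 [-0.049, -0.036, 0.398, -3.748]
1 [-0.047, -0.039, 0.398, -3.748]
2 [-0.044, -0.042, 0.398, -3.748]
3 [-0.041, -0.045, 0.398, -3.748]
4 [-0.038, -0.047, 0.398, -3.748]
5 [-0.035, -0.05, 0.398, -3.748]
6 [-0.032, -0.052, 0.398, -3.748]
7 [-0.028, -0.054, 0.398, -3.748]
```

step_arm:
  plan:
    - [-0.05,-0.036,0.4,-3.75,-1]
    - [-0.047,-0.04,0.4,-3.75,-1]
    - [-0.044,-0.042,0.4,-3.75,-1]
    - [-0.04,-0.045,0.4,-3.75,-1]
    - [-0.038,-0.047,0.4,-3.75,-1]
    - [-0.035,-0.05,0.4,-3.75,-1]
    - [-0.032,-0.052,0.4,-3.75,-1]
    - [-0.028,-0.054,0.4,-3.75,-1]

```text
time: 4.75
position: [0.4603, 0.2724, 0.1188]
ee_rot: [0.966, 0.259, 0.0, 0.0]
contact_force: [0.0, -0.1, -0.4]
gripper_width: 0.0854
finger_force: 0.0
```

Run:
```python
from h import *
p=pose();im,d=get_image("wrist");c=im.copy();cv2.imwrite("pics/w3.png",im)
print(p[0],yaw())
# project expected key top
H=np.array(calibration("wrist")["hand_eye"]);K=np.array(calibration("wrist")["intrinsics"])
X=np.linalg.inv(H)@np.r_[Ro.from_quat(p[1]).as_matrix().T@(np.array([.4597,.2731,.092])-p[0]),1];u=K@X[:3]/X[2];print(u)
key(d,p,int(u[0]),int(u[1]),65)
plan([.4597,.2731,.059],30,n=4)
```

```text
[0.46027721 0.27240256 0.11878408] 30.2129943702364
[277.50290605 241.6558823    1.        ]
key top [460.3 273.9] [37.9 13.7] 30.444896697998047 z 0.0909 1307 [0.4614 0.2743]
yaw -149.5
stand [459.8 273.3] [70.6 70.3] 12.6 0.0495
0 [0.011, -0.001, 0.284, 0.053]
1 [0.011, -0.001, 0.284, 0.053]
2 [0.011, -0.001, 0.284, 0.053]
3 [0.011, -0.001, 0.284, 0.053]
```

step_arm:
  plan:
    - [0.013,-0.023,0.2,0,-1]
    - [0,0,0.2,0,-1]
    - [0,0,0.2,0,-1]
    - [0,0,0.2,0,-1]
    - [0,0,0.2,0,-1]
    - [0,0,0.19,0,-1]
    - [0,0,0,0,-1]
    - [0,0,0,0,1]
  force: 80

```text
time: 5.6
position: [0.4595, 0.276, 0.0596]
ee_rot: [0.966, 0.259, -0.0, -0.0]
contact_force: [-0.7, 0.5, -0.5]
gripper_width: 0.073
finger_force: 0.0
```

step_arm:
  plan:
    - [0,0,0,0,1]
    - [0,0,0,0,1]
    - [0,0,0,0,1]
    - [0,0,0,0,1]
    - [0,0,0,0,1]
    - [0,0,0,0,1]
    - [0,0,0,0,1]
    - [0,0,0,0,1]

```text
time: 6.4
position: [0.4601, 0.2762, 0.0603]
ee_rot: [0.966, 0.259, 0.0, -0.0]
contact_force: [0.3, 0.3, 5.7]
gripper_width: 0.0131
finger_force: 78.3
```

step_arm:
  plan:
    - [0,0,-0.1,0,1]
    - [0,0,-0.3,0,1]
    - [0,0,-0.4,0,1]
    - [0,0,-0.5,0,1]
    - [0,0,-0.6,0,1]
    - [0,0,-0.7,0,1]
    - [0,0,-0.7,0,1]
    - [0,0,-0.7,0,1]

```text
time: 7.2
position: [0.459, 0.2757, 0.261]
ee_rot: [0.966, 0.259, -0.001, 0.0]
contact_force: [0.5, 0.5, -1.7]
gripper_width: 0.0129
finger_force: 77.9
```

Run:
```python
from h import *
s=get_obs();print(s["position"],s["contact_force"],s["moment"].round(3),s["gripper_width"],yaw())
p=pose();im,d=get_image("wrist");np.savez("w4",im=im,d=d,p=p[0],q=p[1])
im2,_=get_image("side");
cv2.imwrite("pics/w4.png",np.hstack([im[100:400,130:430],cv2.resize(im2[180:330,200:350],(300,300))]))
plan([.5167,-.1665,.26],28,n=12)
```

```text
[0.45895192 0.27567089 0.26100639] [ 0.54131458  0.45454742 -1.66414011] [ 0.011 -0.04   0.021] 0.012939645162808884 30.043654540962084
0 [-0.292, 0.686, 0.008, 0.17]
1 [-0.29, 0.686, 0.008, 0.17]
2 [-0.288, 0.687, 0.008, 0.17]
3 [-0.286, 0.688, 0.008, 0.17]
4 [-0.284, 0.689, 0.008, 0.17]
5 [-0.282, 0.69, 0.008, 0.17]
6 [-0.28, 0.691, 0.008, 0.17]
7 [-0.278, 0.691, 0.008, 0.17]
8 [-0.275, 0.692, 0.008, 0.17]
9 [-0.273, 0.693, 0.008, 0.17]
10 [-0.271, 0.694, 0.008, 0.17]
11 [-0.269, 0.695, 0.008, 0.17]
```

View pics/w4.png

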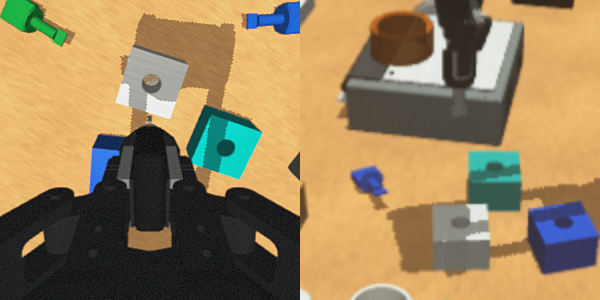

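Run:
```python
from h import *
w=np.load("w4.npz");d=w["d"]
P,ok=cloud(d,(np.zeros(3),[0,0,0,1]),250,310,195,260)
m=ok&(P[:,2]<.075)&(P[:,2]>-.03)
a=P[m]*1000
for z0 in range(-20,70,5):
    b=a[(a[:,2]>=z0)&(a[:,2]<z0+5)]
    if len(b): print(z0,len(b),"x",b[:,0].min().round(1),b[:,0].max().round(1),"y",b[:,1].min().round(1),b[:,1].max().round(1),b[:,1].mean().round(2))
```

```text
-20 211 x 9.2 18.3 y -12.8 13.3 0.43
-15 219 x 6.0 18.3 y -12.7 14.4 0.01
-10 194 x 5.4 18.2 y -14.3 14.8 0.3
-5 130 x 9.2 18.2 y -12.4 13.0 0.1
0 75 x 14.8 18.1 y -6.7 7.2 0.18
5 346 x -0.1 17.3 y -15.8 16.3 0.34
10 10 x 3.4 13.9 y -15.3 16.4 0.29
40 32 x 4.5 7.7 y -3.3 3.9 0.48
45 14 x 4.9 7.8 y -2.6 1.3 -0.05
50 8 x 7.4 8.0 y -0.7 1.4 0.33
55 4 x 7.3 7.9 y -0.7 1.4 0.33
```

step_arm:
  plan:
    - [-0.29,0.69,0,0.2,1]
    - [-0.29,0.69,0,0.2,1]
    - [-0.29,0.69,0,0.2,1]
    - [-0.29,0.69,0,0.2,1]
    - [-0.28,0.69,0,0.2,1]
    - [-0.28,0.69,0,0.2,1]
    - [-0.28,0.69,0,0.2,1]
    - [-0.28,0.69,0,0.2,1]

```text
time: 8.1
position: [0.4946, -0.0218, 0.2587]
ee_rot: [0.969, 0.246, -0.001, -0.001]
contact_force: [0.7, 1.0, -1.7]
gripper_width: 0.0127
finger_force: 78.2
```

Run:
```python
from h import *
plan([.4726,-.19,.235],28,n=8)
```

```text
0 [-0.249, 0.344, 0.059, 0.054]
1 [-0.248, 0.344, 0.059, 0.054]
2 [-0.248, 0.344, 0.059, 0.054]
3 [-0.248, 0.344, 0.059, 0.054]
4 [-0.247, 0.345, 0.059, 0.054]
5 [-0.247, 0.345, 0.059, 0.054]
6 [-0.247, 0.345, 0.059, 0.054]
7 [-0.246, 0.345, 0.059, 0.054]
```

step_arm:
  plan:
    - [-0.28,0.39,0.06,0,1]
    - [-0.28,0.39,0.06,0,1]
    - [-0.28,0.39,0.06,0,1]
    - [-0.28,0.39,0.06,0,1]
    - [-0.28,0.39,0.06,0,1]
    - [-0.28,0.39,0.06,0,1]
    - [-0.28,0.38,0.06,0,1]
    - [0,0,0,0,1]

```text
time: 8.9
position: [0.473, -0.1888, 0.2373]
ee_rot: [0.97, 0.244, -0.001, -0.0]
contact_force: [-0.3, 0.0, -1.8]
gripper_width: 0.0127
finger_force: 78.2
```

Run:
```python
from h import *
H=np.array(calibration("wrist")["hand_eye"]);K=np.array(calibration("wrist")["intrinsics"])
for k in range(3):
    p=pose();im,d=get_image("wrist")
    X=np.linalg.inv(H)@np.r_[Ro.from_quat(p[1]).as_matrix().T@(np.array([.5167,-.1665,.114])-p[0]),1];u=K@X[:3]/X[2]
    print(p[0].round(4),yaw().round(2),u[:2].round(0));stud(im,d,p,int(u[0]),int(u[1]),38)
cv2.imwrite("pics/w5.png",im);np.savez("w5",im=im,d=d,p=p[0],q=p[1])
v,u=int(u[1]),int(u[0]);cv2.imwrite("pics/c5.png",cv2.resize(im[v-60:v+60,u-80:u+80],None,fx=4,fy=4))
print(get_obs()["contact_force"],get_obs()["joint_pos"].round(2))
```

```text
[ 0.473  -0.1888  0.2373] 28.31 [280. 147.]
head c [ 0.5163 -0.1665] r 13.3 topz 0.1147 rim c [ 0.5164 -0.1666] rimz 0.1131 slot [ 0.5165 -0.1666] yaw 32.30000000000001 134
[ 0.4732 -0.1873  0.2375] 28.36 [282. 148.]
head c [ 0.5163 -0.1666] r 13.2 topz 0.1147 rim c [ 0.5165 -0.1665] rimz 0.1132 slot [ 0.5166 -0.1665] yaw 31.69999999999999 137
[ 0.4733 -0.1865  0.2378] 28.41 [283. 148.]
head c [ 0.5159 -0.1666] r 13.6 topz 0.1146 rim c [ 0.5164 -0.1665] rimz 0.1131 slot [ 0.5168 -0.1664] yaw 31.900000000000006 131
[-0.30185586  0.80068158 -1.73353836] [-0.51  0.22  1.69  0.    1.23  0.56]
```

View pics/c5.png

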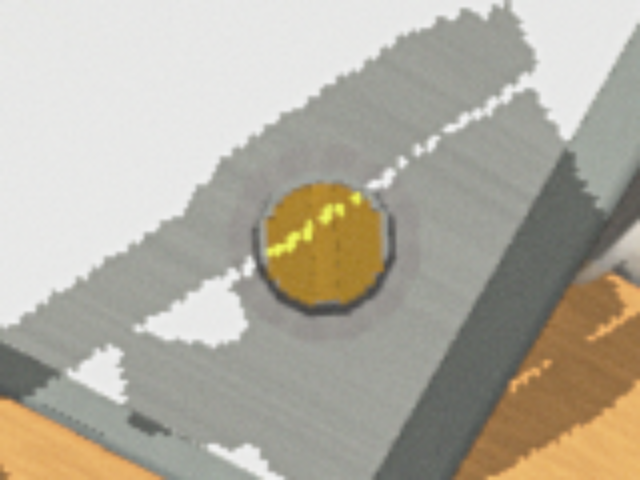

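Run:
```python
from h import *
print(get_obs()["position"])
plan([.5172,-.1659,.181],31.9,n=7)
```

```text
[ 0.47353047 -0.18602451  0.23803687]
0 [0.137, 0.009, 0.163, -0.498]
1 [0.137, 0.01, 0.163, -0.498]
2 [0.137, 0.011, 0.163, -0.498]
3 [0.137, 0.012, 0.163, -0.498]
4 [0.137, 0.014, 0.163, -0.498]
5 [0.137, 0.015, 0.163, -0.498]
6 [0.136, 0.016, 0.163, -0.498]
```

step_arm:
  plan:
    - [0.137,0.01,0.163,-0.5,1]
    - [0.137,0.01,0.163,-0.5,1]
    - [0.137,0.011,0.163,-0.5,1]
    - [0.137,0.012,0.163,-0.5,1]
    - [0.137,0.014,0.163,-0.5,1]
    - [0.137,0.015,0.163,-0.5,1]
    - [0.137,0.016,0.163,-0.5,1]
    - [0,0,0,0,1]

```text
time: 9.85
position: [0.5181, -0.1659, 0.1804]
ee_rot: [0.961, 0.276, -0.001, -0.001]
contact_force: [0.7, -0.7, -2.3]
gripper_width: 0.0131
finger_force: 78.2
```

```bash
cat >> h.py <<'E'
def key_tool(d):
    P,ok=cloud(d,(np.zeros(3),[0,0,0,1]),250,310,195,262);a=P[ok]*1000
    for lo,hi in((-20,-5),(5,10),(40,54)):
        b=a[(a[:,2]>lo)&(a[:,2]<hi)&(abs(a[:,1])<18)]
        if len(b): print(lo,"xmax",b[:,0].max().round(1),"y",((b[:,1].min()+b[:,1].max())/2).round(2),b[:,1].mean().round(2),"zmax",b[:,2].max().round(1),len(b))
E
python3 - <<'E'
from h import *
H=np.array(calibration("wrist")["hand_eye"]);K=np.array(calibration("wrist")["intrinsics"])
for k in range(2):
    p=pose();im,d=get_image("wrist");s=get_obs();print(p[0].round(4),yaw().round(2),s["contact_force"].round(2))
    X=np.linalg.inv(H)@np.r_[Ro.from_quat(p[1]).as_matrix().T@(np.array([.5167,-.1665,.114])-p[0]),1];u=K@X[:3]/X[2]
key_tool(d);v,u=int(u[1]),int(u[0]);print(u,v)
cv2.imwrite("pics/c6.png",cv2.resize(im[v-55:v+35,u-60:u+60],None,fx=5,fy=5))
plan([.5172,-.1659,.177],31.9,n=1)
E
```

```text
[ 0.5181 -0.1659  0.1804] 31.98 [-0.1   0.58 -1.66]
[ 0.5179 -0.1662  0.181 ] 31.96 [-0.27  0.42 -1.09]
-20 xmax 18.4 y 0.23 0.21 zmax -5.0 668
5 xmax 14.5 y 0.21 0.2 zmax 9.8 344
40 xmax 8.0 y 0.28 0.26 zmax 53.9 52
278 222
0 [-0.005, -0.017, 0.09, 0.059]
```

View pics/c6.png

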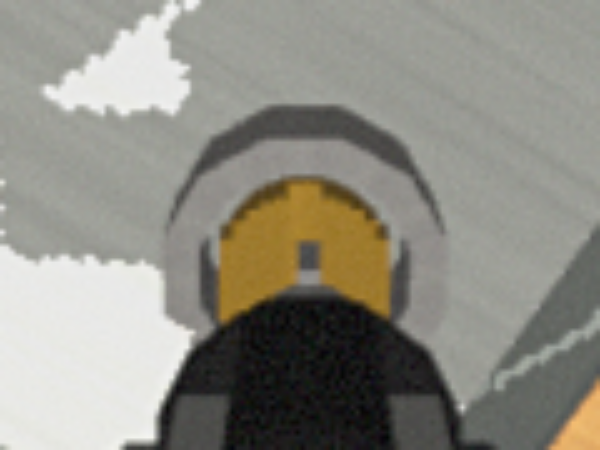

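Blade tip at crop (310,250) sits about 0.8 mm to the right of the slot line at (302,185), which agrees with the computed correction. I'll apply it and lower.

step_arm:
  plan:
    - [-0.005,-0.017,0,0,1]
    - [0,0,0,0,1]
    - [0,0,0.04,0,1]
    - [0,0,0.04,0,1]
    - [0,0,0.04,0,1]
    - [0,0,0.04,0,1]
    - [0,0,0.04,0,1]
    - [0,0,0.04,0,1]

```text
time: 10.75
position: [0.5172, -0.166, 0.1695]
ee_rot: [0.961, 0.275, -0.0, -0.0]
contact_force: [-0.3, -0.4, -1.0]
gripper_width: 0.0129
finger_force: 78.2
```

step_arm:
  plan:
    - [0,0,0,0,1]
    - [0,0,0,0,1]
    - [0,0,0,0,1]
    - [0,0,0,0,1]
    - [0,0,0,0,1]
    - [0,0,0,0,1]
    - [0,0,0,0,1]
    - [0,0,0,0,1]

```text
time: 11.55
position: [0.5173, -0.166, 0.1698]
ee_rot: [0.961, 0.275, 0.0, -0.0]
contact_force: [-0.1, -0.5, -0.7]
gripper_width: 0.0129
finger_force: 78.2
```

step_arm:
  plan:
    - [0,0,0.02,0,1]
    - [0,0,0.02,0,1]
    - [0,0,0.02,0,1]
    - [0,0,0.02,0,1]
    - [0,0,0,0,1]
    - [0,0,0,0,1]
    - [0,0,0,0,1]
    - [0,0,0,0,1]

```text
time: 12.35
position: [0.5173, -0.166, 0.1658]
ee_rot: [0.961, 0.275, 0.0, -0.0]
contact_force: [-0.4, -0.0, -0.2]
gripper_width: 0.0128
finger_force: 78.2
```

Run:
```python
from h import *
s=get_obs();print(s["position"].round(4),yaw(),s["contact_force"].round(2),s["moment"].round(3))
```

```text
[ 0.5173 -0.166   0.1658] 31.940315635310057 [-0.37 -0.01 -0.21] [-0.     0.    -0.028]
```

step_arm:
  plan:
    - [0,0,0.02,0,1]
    - [0,0,0.02,0,1]
    - [0,0,0.02,0,1]
    - [0,0,0.02,0,1]
    - [0,0,0.02,0,1]
    - [0,0,0.02,0,1]
    - [0,0,0,0,1]
    - [0,0,0,0,1]

```text
time: 13.15
position: [0.5174, -0.166, 0.1598]
ee_rot: [0.961, 0.275, 0.0, 0.0]
contact_force: [-0.9, 0.2, 2.8]
gripper_width: 0.0134
finger_force: 78.9
```

step_arm:
  plan:
    - [0,0,0.01,0,1]
    - [0,0,0.01,0,1]
    - [0,0,0.01,0,1]
    - [0,0,0.01,0,1]
    - [0,0,0.01,0,1]
    - [0,0,0,0,1]
    - [0,0,0,0,1]
    - [0,0,0,0,1]

```text
time: 13.95
position: [0.5173, -0.166, 0.1573]
ee_rot: [0.961, 0.275, 0.0, 0.0]
contact_force: [-1.1, -0.0, 2.9]
gripper_width: 0.0126
finger_force: 79.0
```

step_arm:
  plan:
    - [0,0,0.01,0,1]
    - [0,0,0.01,0,1]
    - [0,0,0.01,0,1]
    - [0,0,0.01,0,1]
    - [0,0,0,0,1]
    - [0,0,0,0,1]
    - [0,0,0,0,1]
    - [0,0,0,0,1]

```text
time: 14.75
position: [0.5173, -0.166, 0.1553]
ee_rot: [0.961, 0.275, 0.0, -0.0]
contact_force: [-0.1, 0.7, 4.6]
gripper_width: 0.0132
finger_force: 79.0
```

step_arm:
  plan:
    - [0,0,0.004,0,1]
    - [0,0,0.004,0,1]
    - [0,0,0.004,0,1]
    - [0,0,0,0,1]
    - [0,0,0,0,1]
    - [0,0,0,0,1]
    - [0,0,0,0,1]
    - [0,0,0,0,1]

```text
time: 15.55
position: [0.5173, -0.166, 0.1547]
ee_rot: [0.961, 0.275, 0.0, 0.0]
contact_force: [-1.3, 0.2, 4.4]
gripper_width: 0.0128
finger_force: 79.0
```

step_arm:
  plan:
    - [0,0,0.004,0,1]
    - [0,0,0.004,0,1]
    - [0,0,0.004,0,1]
    - [0,0,0,0,1]
    - [0,0,0,0,1]
    - [0,0,0,0,1]
    - [0,0,0,0,1]
    - [0,0,0,0,1]

```text
time: 16.35
position: [0.5173, -0.166, 0.1541]
ee_rot: [0.961, 0.275, 0.0, -0.0]
contact_force: [-0.0, -0.5, 5.0]
gripper_width: 0.0126
finger_force: 79.0
```

step_arm:
  plan:
    - [0,0,0.004,0,1]
    - [0,0,0.004,0,1]
    - [0,0,0.004,0,1]
    - [0,0,0,0,1]
    - [0,0,0,0,1]
    - [0,0,0,0,1]
    - [0,0,0,0,1]
    - [0,0,0,0,1]

```text
time: 17.15
position: [0.5173, -0.166, 0.1535]
ee_rot: [0.961, 0.275, 0.0, -0.0]
contact_force: [0.6, -0.4, 4.3]
gripper_width: 0.0129
finger_force: 79.1
```

Run:
```python
from h import *
F=[]
for i in range(5): 
    get_image("wrist");F.append(get_obs()["contact_force"][2])
print(np.round(F,2),get_obs()["moment"])
```

```text
[4.34 4.47 4.17 5.16 4.19] [-0.05768414 -0.05335344  0.00798195]
```

step_arm:
  plan:
    - [0,0,0.004,0,1]
    - [0,0,0.004,0,1]
    - [0,0,0.004,0,1]
    - [0,0,0,0,1]
    - [0,0,0,0,1]
    - [0,0,0,0,1]
    - [0,0,0,0,1]
    - [0,0,0,0,1]

```text
time: 18.2
position: [0.5173, -0.166, 0.1529]
ee_rot: [0.961, 0.275, 0.0, -0.0]
contact_force: [0.7, 0.3, 4.8]
gripper_width: 0.0129
finger_force: 79.2
```

step_arm:
  plan:
    - [0,0,0.004,0,1]
    - [0,0,0.004,0,1]
    - [0,0,0.004,0,1]
    - [0,0,0,0,1]
    - [0,0,0,0,1]
    - [0,0,0,0,1]
    - [0,0,0,0,1]
    - [0,0,0,0,1]

```text
time: 19.0
position: [0.5173, -0.166, 0.1523]
ee_rot: [0.961, 0.275, 0.0, -0.0]
contact_force: [-1.5, -0.3, 4.4]
gripper_width: 0.0128
finger_force: 79.2
```

step_arm:
  plan:
    - [0,0,0.004,0,1]
    - [0,0,0.004,0,1]
    - [0,0,0.004,0,1]
    - [0,0,0,0,1]
    - [0,0,0,0,1]
    - [0,0,0,0,1]
    - [0,0,0,0,1]
    - [0,0,0,0,1]

```text
time: 19.8
position: [0.5173, -0.166, 0.1517]
ee_rot: [0.961, 0.275, 0.0, -0.0]
contact_force: [-0.3, 0.4, 4.7]
gripper_width: 0.0128
finger_force: 79.2
```

step_arm:
  plan:
    - [0,0,0.004,0,1]
    - [0,0,0.004,0,1]
    - [0,0,0.004,0,1]
    - [0,0,0,0,1]
    - [0,0,0,0,1]
    - [0,0,0,0,1]
    - [0,0,0,0,1]
    - [0,0,0,0,1]

```text
time: 20.6
position: [0.5173, -0.166, 0.1511]
ee_rot: [0.961, 0.275, 0.0, -0.0]
contact_force: [0.2, 0.1, 5.0]
gripper_width: 0.0128
finger_force: 79.2
```

step_arm:
  plan:
    - [0,0,0.004,0,1]
    - [0,0,0.004,0,1]
    - [0,0,0.004,0,1]
    - [0,0,0,0,1]
    - [0,0,0,0,1]
    - [0,0,0,0,1]
    - [0,0,0,0,1]
    - [0,0,0,0,1]

```text
time: 21.4
position: [0.5173, -0.166, 0.1505]
ee_rot: [0.961, 0.275, 0.0, -0.0]
contact_force: [-0.2, 0.4, 6.7]
gripper_width: 0.0127
finger_force: 79.2
```

Run:
```python
from h import *
p=pose();im,d=get_image("wrist");key_tool(d)
P,ok=cloud(d,p,240,320,150,225)
hsv=cv2.cvtColor(im[150:225,240:320],cv2.COLOR_BGR2HSV).reshape(-1,3).astype(int)
m=ok&(hsv[:,1]>130)&(hsv[:,0]>15)&(hsv[:,0]<35)&(P[:,2]<.12)
print(m.sum(),np.percentile(P[m,2],[10,50,90]).round(4),p[0])
cv2.imwrite("pics/c7.png",cv2.resize(im[160:260,220:340],None,fx=5,fy=5))
```

```text
-20 xmax 18.4 y 0.27 0.34 zmax -5.0 653
5 xmax 17.3 y 0.18 0.47 zmax 10.0 341
40 xmax 20.4 y 0.05 -0.13 zmax 53.9 674
268 [0.0943 0.1014 0.1023] [ 0.51729436 -0.1660107   0.15053991]
```

View pics/c7.png

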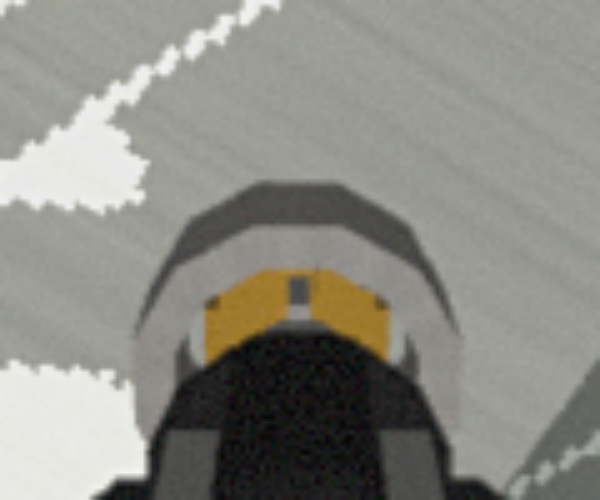

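Stud head at z≈0.102, so it is pressed about 12.9 mm, past any possible unlock depth, with the blade in the slot at (300,290). I'll ease up 0.4 mm and turn.

step_arm:
  plan:
    - [0,0,-0.008,0,1]
    - [0,0,0,0,1]
    - [0,0.001,0,2,1]
    - [0,0.001,0,3,1]
    - [0,0.001,0,3,1]
    - [0,0.001,0,3,1]
    - [0,0,0,0,1]
    - [0,0,0,0,1]

```text
time: 22.25
position: [0.5173, -0.166, 0.1509]
ee_rot: [0.983, 0.182, -0.0, -0.0]
contact_force: [-1.1, 0.3, 5.0]
gripper_width: 0.0126
finger_force: 79.4
```

```bash
cat >> h.py <<'E'
def rd(n=3):
    F=[]
    for i in range(n):
        if i: get_image("wrist")
        s=get_obs();F.append(np.r_[s["contact_force"],s["moment"]])
    print("t",round(float(s["time"]),2),s["position"].round(4),"yaw",round(yaw(),3),"F,M",np.mean(F,0).round(3),"q6",round(float(s["joint_pos"][5]),4))
E
python3 -c "
from h import *
rd(3)"
```

```text
t 22.35 [ 0.5173 -0.166   0.1509] yaw 20.941 F,M [-0.435  0.134  5.393  0.09   0.034  0.05 ] q6 0.7673
```

step_arm:
  plan:
    - [0,0.001,0,4,1]
    - [0,0.001,0,4,1]
    - [0,0.001,0,4,1]
    - [0,0.001,0,4,1]
    - [0,0.002,0,4,1]
    - [0,0.002,0,4,1]
    - [0,0.002,0,4,1]
    - [0,0,0,0,1]

```text
time: 23.15
position: [0.5172, -0.1659, 0.1508]
ee_rot: [0.998, -0.063, -0.0, -0.001]
contact_force: [0.0, 2.0, 6.5]
gripper_width: 0.013
finger_force: 79.3
```

```bash
python3 -c "
from h import *
rd(5)"
```

```text
t 23.35 [ 0.5172 -0.1659  0.1508] yaw -7.068 F,M [ 6.400e-02  2.250e+00  5.833e+00  4.780e-01 -3.000e-03  3.500e-02] q6 1.2551
```

step_arm:
  plan:
    - [0,-0.004,0,0,1]
    - [0,-0.004,0,0,1]
    - [0,0,0,2,1]
    - [0,0,0,2,1]
    - [0,0,0,2,1]
    - [0,0,0,2,1]
    - [0,0,0,0,1]
    - [0,0,0,0,1]

```text
time: 24.15
position: [0.5172, -0.1657, 0.1508]
ee_rot: [0.991, -0.131, -0.0, -0.0]
contact_force: [0.2, 1.2, 4.2]
gripper_width: 0.0127
finger_force: 79.3
```

```bash
python3 -c "
from h import *
rd(4)"
```

```text
t 24.3 [ 0.5172 -0.1657  0.1508] yaw -15.063 F,M [-0.033  1.062  5.386  0.299  0.039  0.042] q6 1.3955
```

step_arm:
  plan:
    - [0,-0.004,0,0,1]
    - [0,0,0,0,1]
    - [0,0,0,0,1]
    - [0,0,0,1,1]
    - [0,0,0,1,1]
    - [0,0,0,1,1]
    - [0,0,0,0,1]
    - [0,0,0,0,1]
  force: 22

```text
time: 25.1
position: [0.5172, -0.1657, 0.1508]
ee_rot: [0.988, -0.157, -0.0, -0.0]
contact_force: [-0.9, 1.8, 5.4]
gripper_width: 0.0129
finger_force: 79.3
```

```bash
python3 -c "
from h import *
rd(4);s=get_obs();print(s['gripper_width'],s['finger_force'])"
```

```text
t 25.25 [ 0.5172 -0.1657  0.1508] yaw -18.059 F,M [-0.012  1.165  5.7    0.228  0.034  0.025] q6 1.4482
0.0129872299257949 79.34154868125916
```

step_arm:
  plan:
    - [0,0,0,0,0.95]
    - [0,0,0,0,0.95]
    - [0,0,0,0,0.95]
    - [0,0,0,0,0.95]
    - [0,0,0,0.5,0.95]
    - [0,0,0,0.5,0.95]
    - [0,0,0,0,0.95]
    - [0,0,0,0,0.95]
  force: 22

```text
time: 26.05
position: [0.5172, -0.1657, 0.1508]
ee_rot: [0.986, -0.166, -0.0, -0.0]
contact_force: [0.1, 0.5, 6.6]
gripper_width: 0.0129
finger_force: 79.3
```

```bash
python3 -c "
from h import *
rd(4);s=get_obs();print(s['gripper_width'],s['finger_force'])"
```

```text
t 26.2 [ 0.5172 -0.1657  0.1508] yaw -19.057 F,M [0.389 1.283 5.821 0.207 0.073 0.04 ] q6 1.4656
0.012764809361893666 79.33918118476868
```

step_arm:
  plan:
    - [0,0,0,0.3,1]
    - [0,0,0,0.3,1]
    - [0,0,0,0.3,1]
    - [0,0,0,0.3,1]
    - [0,0,0,0,1]
    - [0,0,0,0,1]
    - [0,0,0,0,1]
    - [0,0,0,0,1]

```text
time: 27.0
position: [0.5172, -0.1657, 0.1508]
ee_rot: [0.984, -0.176, -0.0, -0.0]
contact_force: [0.5, 0.7, 5.0]
gripper_width: 0.0128
finger_force: 79.3
```

```bash
python3 -c "
from h import *
rd(3);print(get_obs()['joint_torque'].round(4))"
```

```text
t 27.1 [ 0.5173 -0.1656  0.1508] yaw -20.258 F,M [-0.079  0.854  5.764  0.213  0.038  0.098] q6 1.4866
[-5.26800e-01 -4.58396e+01 -2.20211e+01 -2.76400e-01 -2.35200e-01
  4.39000e-02]
```

step_arm:
  plan:
    - [0,0,0,0.3,1]
    - [0,0,0,0.3,1]
    - [0,0,0,0.3,1]
    - [0,0,0,0.3,1]
    - [0,0,0,0,1]
    - [0,0,0,0,1]
    - [0,0,0,0,1]
    - [0,0,0,0,1]

```text
time: 27.9
position: [0.5172, -0.1657, 0.1508]
ee_rot: [0.983, -0.186, -0.0, -0.0]
contact_force: [0.2, 1.6, 5.9]
gripper_width: 0.0132
finger_force: 79.3
```

```bash
cat >> h.py <<'E'
def tq(n=3):
    for i in range(n):
        if i: get_image("wrist")
        s=get_obs();print(round(float(s["time"]),2),"yaw",round(yaw(),2),"F",s["contact_force"].round(1),"M",s["moment"].round(3),"tau6",round(float(s["joint_torque"][5]),4),"z",s["position"][2].round(4))
E
python3 -c "
from h import *
tq(4)"
```

```text
27.9 yaw -21.46 F [0.2 1.6 5.9] M [0.244 0.101 0.049] tau6 0.0445 z 0.1508
27.95 yaw -21.46 F [-0.1  1.   5.7] M [0.225 0.027 0.044] tau6 0.0446 z 0.1508
28.0 yaw -21.46 F [-0.3  0.8  6.2] M [0.224 0.065 0.068] tau6 0.0445 z 0.1508
28.05 yaw -21.46 F [-0.9  0.2  5.1] M [0.225 0.004 0.042] tau6 0.0446 z 0.1508
```

step_arm:
  plan:
    - [0,0,0,0.2,1]
    - [0,0,0,0.2,1]
    - [0,0,0,0.2,1]
    - [0,0,0,0.2,1]
    - [0,0,0,0.2,1]
    - [0,0,0,0.2,1]
    - [0,0,0,0.2,1]
    - [0,0,0,0,1]

```text
time: 28.85
position: [0.5173, -0.1656, 0.1508]
ee_rot: [0.98, -0.198, -0.0, -0.0]
contact_force: [-0.1, 0.4, 5.2]
gripper_width: 0.013
finger_force: 79.3
```

```bash
python3 -c "
from h import *
tq(1)"
```

```text
28.85 yaw -22.86 F [-0.1  0.4  5.2] M [0.221 0.007 0.052] tau6 0.0777 z 0.1508
```

step_arm:
  plan:
    - [0,0,0,0,1]
    - [0,0,0,0.1,1]
    - [0,0,0,0.1,1]
    - [0,0,0,0,1]
    - [0,0,0,0,1]
    - [0,0,0,0,1]
    - [0,0,0,0,1]
    - [0,0,0,0,1]

```text
time: 29.65
position: [0.5173, -0.1657, 0.1508]
ee_rot: [0.98, -0.2, -0.0, -0.0]
contact_force: [0.1, 1.2, 5.1]
gripper_width: 0.013
finger_force: 79.3
```

```bash
python3 -c "
from h import *
tq(2)"
```

```text
29.65 yaw -23.06 F [0.1 1.2 5.1] M [0.241 0.021 0.05 ] tau6 0.0471 z 0.1508
29.7 yaw -23.06 F [-0.1  1.1  5.9] M [0.234 0.056 0.005] tau6 0.0471 z 0.1508
```

step_arm:
  plan:
    - [0,0,0,0.3,1]
    - [0,0,0,0.3,1]
    - [0,0,0,0.3,1]
    - [0,0,0,0.3,1]
    - [0,0,0,0.2,1]
    - [0,0,0,0,1]
    - [0,0,0,0,1]
    - [0,0,0,0,1]

```text
time: 30.5
position: [0.5172, -0.1656, 0.1508]
ee_rot: [0.977, -0.212, -0.0, -0.0]
contact_force: [-0.5, 0.8, 5.8]
gripper_width: 0.013
finger_force: 79.3
```

```bash
python3 -c "
from h import *
tq(1)"
```

```text
30.5 yaw -24.46 F [-0.5  0.8  5.8] M [0.296 0.034 0.04 ] tau6 0.0469 z 0.1508
```

step_arm:
  plan:
    - [0,0,0,0.4,1]
    - [0,0,0,0.4,1]
    - [0,0,0,0.4,1]
    - [0,0,0,0.4,1]
    - [0,0,0,0,1]
    - [0,0,0,0,1]
    - [0,0,0,0,1]
    - [0,0,0,0,1]

```text
time: 31.3
position: [0.5172, -0.1656, 0.1508]
ee_rot: [0.974, -0.225, -0.0, -0.0]
contact_force: [-0.9, 1.8, 6.1]
gripper_width: 0.0127
finger_force: 79.3
```

```bash
python3 -c "
from h import *
tq(1)"
```

```text
31.3 yaw -26.06 F [-0.9  1.8  6.1] M [ 0.185 -0.014  0.052] tau6 0.0461 z 0.1508
```

step_arm:
  plan:
    - [0,0,0,0.4,1]
    - [0,0,0,0.4,1]
    - [0,0,0,0.4,1]
    - [0,0,0,0.4,1]
    - [0,0,0,0,1]
    - [0,0,0,0,1]
    - [0,0,0,0,1]
    - [0,0,0,0,1]

```text
time: 32.1
position: [0.5173, -0.1656, 0.1508]
ee_rot: [0.971, -0.239, -0.0, -0.0]
contact_force: [-0.8, 1.3, 6.1]
gripper_width: 0.013
finger_force: 79.3
```

```bash
python3 -c "
from h import *
tq(1)"
```

```text
32.1 yaw -27.66 F [-0.8  1.3  6.1] M [0.243 0.047 0.035] tau6 0.0466 z 0.1508
```

step_arm:
  plan:
    - [0,0,0,0.45,1]
    - [0,0,0,0.45,1]
    - [0,0,0,0.45,1]
    - [0,0,0,0.45,1]
    - [0,0,0,0,1]
    - [0,0,0,0,1]
    - [0,0,0,0,1]
    - [0,0,0,0,1]

```text
time: 32.9
position: [0.5173, -0.1656, 0.1508]
ee_rot: [0.967, -0.254, -0.0, -0.0]
contact_force: [0.3, 1.6, 6.3]
gripper_width: 0.0127
finger_force: 79.3
```

```bash
python3 -c "
from h import *
tq(1)"
```

```text
32.9 yaw -29.46 F [0.3 1.6 6.3] M [0.242 0.01  0.055] tau6 0.0473 z 0.1508
```

step_arm:
  plan:
    - [0,0,0,0.45,1]
    - [0,0,0,0.45,1]
    - [0,0,0,0.45,1]
    - [0,0,0,0.45,1]
    - [0,0,0,0,1]
    - [0,0,0,0,1]
    - [0,0,0,0,1]
    - [0,0,0,0,1]

```text
time: 33.7
position: [0.5173, -0.1656, 0.1508]
ee_rot: [0.963, -0.269, -0.0, -0.0]
contact_force: [0.0, 1.5, 5.5]
gripper_width: 0.0128
finger_force: 79.3
```

```bash
python3 -c "
from h import *
tq(1)"
```

```text
33.7 yaw -31.26 F [0.  1.5 5.5] M [0.27  0.013 0.026] tau6 0.0483 z 0.1508
```

step_arm:
  plan:
    - [0,0,0,0.45,1]
    - [0,0,0,0.45,1]
    - [0,0,0,0.45,1]
    - [0,0,0,0.45,1]
    - [0,0,0,0,1]
    - [0,0,0,0,1]
    - [0,0,0,0,1]
    - [0,0,0,0,1]

```text
time: 34.5
position: [0.5173, -0.1656, 0.1508]
ee_rot: [0.959, -0.284, -0.0, -0.0]
contact_force: [-0.1, 1.7, 6.1]
gripper_width: 0.0128
finger_force: 79.3
```

```bash
python3 -c "
from h import *
tq(1)"
```

```text
34.5 yaw -33.06 F [-0.1  1.7  6.1] M [ 0.234  0.049 -0.013] tau6 0.0491 z 0.1508
```

step_arm:
  plan:
    - [0,0,0,0.45,1]
    - [0,0,0,0.45,1]
    - [0,0,0,0.45,1]
    - [0,0,0,0.45,1]
    - [0,0,0,0,1]
    - [0,0,0,0,1]
    - [0,0,0,0,1]
    - [0,0,0,0,1]

```text
time: 35.3
position: [0.5173, -0.1656, 0.1508]
ee_rot: [0.954, -0.3, -0.0, -0.0]
contact_force: [-0.3, 1.0, 4.8]
gripper_width: 0.013
finger_force: 79.3
```

```bash
python3 -c "
from h import *
tq(1)"
```

```text
35.3 yaw -34.86 F [-0.3  1.   4.8] M [0.317 0.019 0.065] tau6 0.0501 z 0.1508
```

step_arm:
  plan:
    - [0,0,0,0.45,1]
    - [0,0,0,0.45,1]
    - [0,0,0,0.45,1]
    - [0,0,0,0.45,1]
    - [0,0,0,0,1]
    - [0,0,0,0,1]
    - [0,0,0,0,1]
    - [0,0,0,0,1]

```text
time: 36.1
position: [0.5173, -0.1656, 0.1508]
ee_rot: [0.949, -0.314, -0.0, -0.0]
contact_force: [-0.7, 1.0, 5.7]
gripper_width: 0.013
finger_force: 79.3
```

```bash
python3 -c "
from h import *
tq(1)"
```

```text
36.1 yaw -36.66 F [-0.7  1.   5.7] M [0.237 0.022 0.068] tau6 0.051 z 0.1508
```

step_arm:
  plan:
    - [0,0,0,0.45,1]
    - [0,0,0,0.45,1]
    - [0,0,0,0.45,1]
    - [0,0,0,0.45,1]
    - [0,0,0,0,1]
    - [0,0,0,0,1]
    - [0,0,0,0,1]
    - [0,0,0,0,1]

```text
time: 36.9
position: [0.5173, -0.1656, 0.1508]
ee_rot: [0.944, -0.329, -0.0, -0.0]
contact_force: [1.3, 1.2, 5.5]
gripper_width: 0.0131
finger_force: 79.3
```

```bash
python3 -c "
from h import *
tq(1)"
```

```text
36.9 yaw -38.46 F [1.3 1.2 5.5] M [0.262 0.007 0.019] tau6 0.0519 z 0.1508
```

step_arm:
  plan:
    - [0,0,0,0.45,1]
    - [0,0,0,0.45,1]
    - [0,0,0,0.45,1]
    - [0,0,0,0.45,1]
    - [0,0,0,0,1]
    - [0,0,0,0,1]
    - [0,0,0,0,1]
    - [0,0,0,0,1]

```text
time: 37.7
position: [0.5173, -0.1656, 0.1508]
ee_rot: [0.939, -0.344, -0.0, -0.0]
contact_force: [-0.5, 1.8, 5.4]
gripper_width: 0.0131
finger_force: 79.3
```

```bash
python3 -c "
from h import *
tq(1)"
```

```text
37.7 yaw -40.26 F [-0.5  1.8  5.4] M [0.312 0.    0.063] tau6 0.0529 z 0.1508
```

step_arm:
  plan:
    - [0,0,0,0.45,1]
    - [0,0,0,0.45,1]
    - [0,0,0,0.45,1]
    - [0,0,0,0.45,1]
    - [0,0,0,0,1]
    - [0,0,0,0,1]
    - [0,0,0,0,1]
    - [0,0,0,0,1]

```text
time: 38.5
position: [0.5173, -0.1656, 0.1508]
ee_rot: [0.933, -0.359, -0.0, -0.0]
contact_force: [1.0, 1.1, 5.4]
gripper_width: 0.0129
finger_force: 79.3
```

```bash
python3 -c "
from h import *
tq(1)"
```

```text
38.5 yaw -42.06 F [1.  1.1 5.4] M [ 0.31  -0.011  0.009] tau6 0.0538 z 0.1508
```

step_arm:
  plan:
    - [0,0,0,0.45,1]
    - [0,0,0,0.45,1]
    - [0,0,0,0.45,1]
    - [0,0,0,0.45,1]
    - [0,0,0,0,1]
    - [0,0,0,0,1]
    - [0,0,0,0,1]
    - [0,0,0,0,1]

```text
time: 39.3
position: [0.5173, -0.1656, 0.1508]
ee_rot: [0.928, -0.373, -0.0, -0.0]
contact_force: [0.2, 0.8, 6.1]
gripper_width: 0.0132
finger_force: 79.3
```

```bash
python3 -c "
from h import *
tq(1)"
```

```text
39.3 yaw -43.86 F [0.2 0.8 6.1] M [ 0.28  -0.004  0.058] tau6 0.0547 z 0.1508
```

step_arm:
  plan:
    - [0,0,0,0.45,1]
    - [0,0,0,0.45,1]
    - [0,0,0,0.45,1]
    - [0,0,0,0.45,1]
    - [0,0,0,0,1]
    - [0,0,0,0,1]
    - [0,0,0,0,1]
    - [0,0,0,0,1]

```text
time: 40.1
position: [0.5173, -0.1656, 0.1508]
ee_rot: [0.922, -0.388, -0.0, -0.0]
contact_force: [0.7, 1.4, 5.9]
gripper_width: 0.0129
finger_force: 79.3
```

```bash
python3 -c "
from h import *
tq(1)"
```

```text
40.1 yaw -45.66 F [0.7 1.4 5.9] M [0.332 0.017 0.071] tau6 0.0557 z 0.1508
```

step_arm:
  plan:
    - [0,0,0,0.45,1]
    - [0,0,0,0.45,1]
    - [0,0,0,0.45,1]
    - [0,0,0,0.45,1]
    - [0,0,0,0,1]
    - [0,0,0,0,1]
    - [0,0,0,0,1]
    - [0,0,0,0,1]

```text
time: 40.9
position: [0.5173, -0.1655, 0.1508]
ee_rot: [0.915, -0.402, -0.0, -0.0]
contact_force: [-0.7, 0.6, 6.0]
gripper_width: 0.0129
finger_force: 79.3
```

```bash
python3 -c "
from h import *
tq(1)"
```

```text
40.9 yaw -47.46 F [-0.7  0.6  6. ] M [ 0.349 -0.001  0.101] tau6 0.0566 z 0.1508
```

step_arm:
  plan:
    - [0,0,0,0.45,1]
    - [0,0,0,0.45,1]
    - [0,0,0,0.45,1]
    - [0,0,0,0.45,1]
    - [0,0,0,0,1]
    - [0,0,0,0,1]
    - [0,0,0,0,1]
    - [0,0,0,0,1]

```text
time: 41.7
position: [0.5173, -0.1656, 0.1508]
ee_rot: [0.909, -0.417, -0.0, -0.0]
contact_force: [0.1, 0.3, 5.0]
gripper_width: 0.0128
finger_force: 79.3
```

```bash
python3 -c "
from h import *
tq(1)"
```

```text
41.7 yaw -49.26 F [0.1 0.3 5. ] M [ 0.295 -0.007  0.115] tau6 0.0575 z 0.1508
```

step_arm:
  plan:
    - [0,0,0,0.45,1]
    - [0,0,0,0.45,1]
    - [0,0,0,0.45,1]
    - [0,0,0,0.45,1]
    - [0,0,0,0,1]
    - [0,0,0,0,1]
    - [0,0,0,0,1]
    - [0,0,0,0,1]

```text
time: 42.5
position: [0.5173, -0.1655, 0.1508]
ee_rot: [0.902, -0.431, -0.0, -0.0]
contact_force: [0.1, 0.7, 4.9]
gripper_width: 0.013
finger_force: 79.3
```

```bash
python3 -c "
from h import *
tq(1)"
```

```text
42.5 yaw -51.06 F [0.1 0.7 4.9] M [ 0.3   -0.016  0.068] tau6 0.0584 z 0.1508
```

step_arm:
  plan:
    - [0,0,0,0.45,1]
    - [0,0,0,0.45,1]
    - [0,0,0,0.45,1]
    - [0,0,0,0.45,1]
    - [0,0,0,0,1]
    - [0,0,0,0,1]
    - [0,0,0,0,1]
    - [0,0,0,0,1]

```text
time: 43.3
position: [0.5173, -0.1655, 0.1508]
ee_rot: [0.895, -0.445, -0.0, -0.0]
contact_force: [-0.1, 1.3, 5.2]
gripper_width: 0.0131
finger_force: 79.3
```

```bash
python3 -c "
from h import *
tq(1)"
```

```text
43.3 yaw -52.86 F [-0.1  1.3  5.2] M [ 0.32  -0.072  0.031] tau6 0.0594 z 0.1508
```

step_arm:
  plan:
    - [0,0,0,0.45,1]
    - [0,0,0,0.45,1]
    - [0,0,0,0.45,1]
    - [0,0,0,0.45,1]
    - [0,0,0,0,1]
    - [0,0,0,0,1]
    - [0,0,0,0,1]
    - [0,0,0,0,1]

```text
time: 44.1
position: [0.5173, -0.1655, 0.1508]
ee_rot: [0.888, -0.459, -0.0, -0.0]
contact_force: [-0.1, 1.0, 5.2]
gripper_width: 0.0134
finger_force: 79.3
```

```bash
python3 -c "
from h import *
tq(1)"
```

```text
44.1 yaw -54.66 F [-0.1  1.   5.2] M [ 0.29  -0.016  0.036] tau6 0.0603 z 0.1508
```

step_arm:
  plan:
    - [0,0,0,0.45,1]
    - [0,0,0,0.45,1]
    - [0,0,0,0.45,1]
    - [0,0,0,0.45,1]
    - [0,0,0,0,1]
    - [0,0,0,0,1]
    - [0,0,0,0,1]
    - [0,0,0,0,1]

```text
time: 44.9
position: [0.5173, -0.1655, 0.1508]
ee_rot: [0.881, -0.473, -0.0, -0.0]
contact_force: [0.3, 1.0, 6.2]
gripper_width: 0.0131
finger_force: 79.3
```

```bash
python3 -c "
from h import *
tq(1)"
```

```text
44.9 yaw -56.46 F [0.3 1.  6.2] M [ 0.277 -0.031  0.083] tau6 0.0794 z 0.1508
```

step_arm:
  plan:
    - [0,0,0,0.2,1]
    - [0,0,0,0.2,1]
    - [0,0,0,0,1]
    - [0,0,0,0,1]
    - [0,0,0,0,1]
    - [0,0,0,0,1]
    - [0,0,0,0,1]
    - [0,0,0,0,1]

```text
time: 45.7
position: [0.5174, -0.1655, 0.1508]
ee_rot: [0.879, -0.476, -0.0, -0.0]
contact_force: [-0.2, 2.4, 6.2]
gripper_width: 0.0131
finger_force: 79.3
```

```bash
python3 -c "
from h import *
tq(1)"
```

```text
45.7 yaw -56.85 F [-0.2  2.4  6.2] M [ 0.34  -0.05   0.016] tau6 0.0894 z 0.1508
```

Torque rises steadily beyond the spring line, so the stud is at its stop. Now I'll ease up.

step_arm:
  plan:
    - [0,0,-0.02,0,1]
    - [0,0,-0.02,0,1]
    - [0,0,-0.02,0,1]
    - [0,0,-0.02,0,1]
    - [0,0,-0.02,0,1]
    - [0,0,-0.02,0,1]
    - [0,0,-0.02,0,1]
    - [0,0,0,0,1]

```text
time: 46.5
position: [0.5173, -0.1657, 0.1576]
ee_rot: [0.879, -0.476, -0.0, -0.0]
contact_force: [0.8, 3.5, 2.1]
gripper_width: 0.013
finger_force: 78.7
```

```bash
python3 -c "
from h import *
tq(2)"
```

```text
46.5 yaw -56.86 F [0.8 3.5 2.1] M [ 0.826 -0.236  0.079] tau6 0.0865 z 0.1576
46.55 yaw -56.86 F [0.8 4.3 2.2] M [ 0.884 -0.224  0.057] tau6 0.0866 z 0.1576
```

step_arm:
  plan:
    - [0,0,-0.02,0,1]
    - [0,0,-0.02,0,1]
    - [0,0,0,-1,1]
    - [0,0,0,-1,1]
    - [0,0,0,-1,1]
    - [0,0,0,-1,1]
    - [0,0,0,-1,1]
    - [0,0,0,0,1]

```text
time: 47.35
position: [0.5174, -0.166, 0.1598]
ee_rot: [0.899, -0.437, -0.0, -0.0]
contact_force: [2.3, 4.3, -4.7]
gripper_width: 0.0129
finger_force: 77.8
```

```bash
python3 -c "
from h import *
tq(2)"
```

```text
47.35 yaw -51.82 F [ 2.3  4.3 -4.7] M [ 0.838 -0.426  0.084] tau6 -0.1234 z 0.1598
47.4 yaw -51.85 F [ 2.2  5.  -3.6] M [ 0.841 -0.451  0.061] tau6 -0.0172 z 0.1598
```

step_arm:
  plan:
    - [-0.005,-0.009,0,0,1]
    - [0,0,0,0,1]
    - [0,0,-0.03,0,1]
    - [0,0,-0.04,0,1]
    - [0,0,-0.06,0,1]
    - [0,0,-0.1,0,1]
    - [0,0,-0.2,0,1]
    - [0,0,-0.3,0,1]

```text
time: 48.2
position: [0.5173, -0.1657, 0.197]
ee_rot: [0.899, -0.437, -0.0, 0.0]
contact_force: [0.4, -0.1, -1.6]
gripper_width: 0.0131
finger_force: 78.2
```

Run:
```python
from h import *
tq(1)
p=pose();im,d=get_image("wrist");key_tool(d)
H=np.array(calibration("wrist")["hand_eye"]);K=np.array(calibration("wrist")["intrinsics"])
X=np.linalg.inv(H)@np.r_[Ro.from_quat(p[1]).as_matrix().T@(np.array([.5166,-.1665,.114])-p[0]),1];u=K@X[:3]/X[2]
v,u=int(u[1]),int(u[0]);cv2.imwrite("pics/c8.png",cv2.resize(im[v-60:v+40,u-60:u+60],None,fx=5,fy=5))
plan([.46,.2735,.26],-20,n=12,p=[p[0][0],p[0][1],.26])
```

```text
48.2 yaw -51.86 F [ 0.4 -0.1 -1.6] M [-0.017 -0.068  0.068] tau6 0.0004 z 0.197
-20 xmax 19.7 y 1.46 1.45 zmax -5.0 665
5 xmax 15.8 y 1.52 1.64 zmax 9.9 337
40 xmax 9.1 y 1.6 1.61 zmax 53.8 51
0 [-0.635, -0.377, -0.0, -2.655]
1 [-0.617, -0.406, -0.0, -2.655]
2 [-0.597, -0.434, -0.0, -2.655]
3 [-0.576, -0.461, -0.0, -2.655]
4 [-0.554, -0.488, -0.0, -2.655]
5 [-0.531, -0.513, -0.0, -2.655]
6 [-0.507, -0.537, -0.0, -2.655]
7 [-0.481, -0.56, -0.0, -2.655]
8 [-0.455, -0.581, -0.0, -2.655]
9 [-0.428, -0.602, -0.0, -2.655]
10 [-0.399, -0.621, -0.0, -2.655]
11 [-0.37, -0.639, -0.0, -2.655]
```

View pics/c8.png

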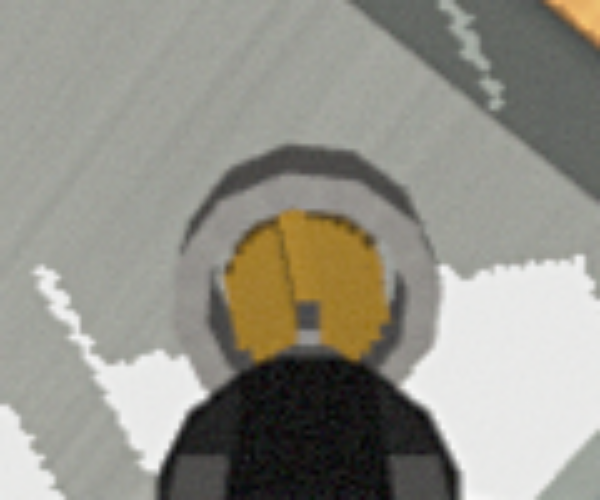

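The stud stays recessed in its collar with the slot turned (crop (285,250)), the key is clear at crop (308,320). Carrying the key back.

step_arm:
  plan:
    - [-0.635,-0.377,-0.06,-2.655,1]
    - [-0.617,-0.406,-0.06,-2.655,1]
    - [-0.597,-0.434,-0.06,-2.655,1]
    - [-0.576,-0.461,-0.06,-2.655,1]
    - [-0.554,-0.488,0,-2.655,1]
    - [-0.531,-0.513,0,-2.655,1]
    - [-0.507,-0.537,0,-2.655,1]
    - [-0.481,-0.56,0,-2.655,1]

```text
time: 49.05
position: [0.4796, 0.1285, 0.2091]
ee_rot: [0.965, -0.263, 0.001, -0.0]
contact_force: [0.1, 0.1, -1.5]
gripper_width: 0.0129
finger_force: 78.3
```

step_arm:
  plan:
    - [-0.455,-0.581,0,-2.655,1]
    - [-0.428,-0.602,0,-2.655,1]
    - [-0.4,-0.621,0,-2.655,1]
    - [-0.37,-0.639,0,-2.655,1]
    - [0,0,0.3,0,1]
    - [0,0,0.3,0,1]
    - [0,0,0,0,1]
    - [0,0,0,0,1]

```text
time: 49.85
position: [0.4606, 0.2736, 0.1788]
ee_rot: [0.985, -0.174, 0.0, 0.0]
contact_force: [0.4, -1.2, -1.2]
gripper_width: 0.0128
finger_force: 78.3
```

Run:
```python
from h import *
tq(1)
H=np.array(calibration("wrist")["hand_eye"]);K=np.array(calibration("wrist")["intrinsics"])
for i in range(2):
    p=pose();im,d=get_image("wrist")
key_tool(d)
X=np.linalg.inv(H)@np.r_[Ro.from_quat(p[1]).as_matrix().T@(np.array([.4598,.2733,.05])-p[0]),1];u=K@X[:3]/X[2]
print(p[0].round(4),yaw(),u[:2])
v,u=int(u[1]),int(u[0])
P,ok=cloud(d,p,u-80,u+80,v-90,v+60);s=P[ok&(abs(P[:,2]-.05)<.0035)];c=cv2.minAreaRect(s[:,:2].astype(np.float32)*1000);print("stand",np.round(c[0],1),np.round(c[1],1),round(c[2],1),len(s))
cv2.imwrite("pics/c9.png",cv2.resize(im[v-90:v+60,u-80:u+80],None,fx=3.7,fy=3.7))
plan([.4598,.2733,.115],n=1)
```

```text
49.85 yaw -20.0 F [ 0.4 -1.2 -1.2] M [-0.037  0.029 -0.064] tau6 0.0002 z 0.1788
-20 xmax 18.9 y 1.21 1.25 zmax -5.0 674
5 xmax 17.9 y 1.31 1.24 zmax 9.9 346
40 xmax 8.6 y 1.34 1.35 zmax 53.6 52
[0.461  0.2736 0.1792] -20.029492025651685 [278.74988129 202.0065085 ]
stand [459.6 273.3] [70.4 70.3] 12.5 4390
0 [-0.024, 0.016, 1.287, -0.0]
```

View pics/c9.png

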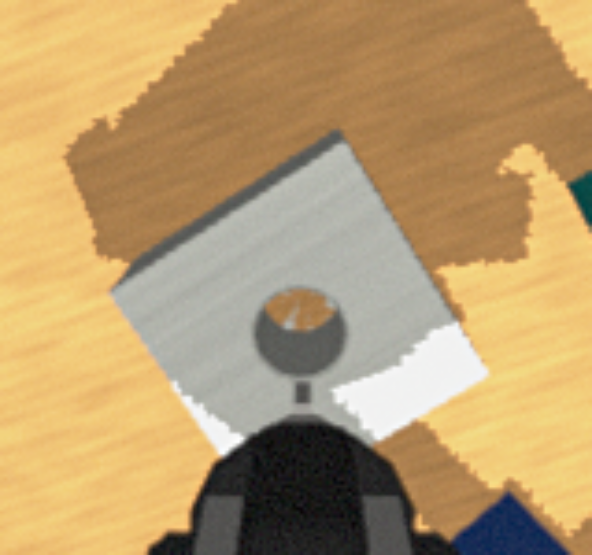

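step_arm:
  plan:
    - [-0.013,-0.012,0.1,0,1]
    - [0,0,0.3,0,1]
    - [0,0,0.35,0,1]
    - [0,0,0.35,0,1]
    - [0,0,0.35,0,1]
    - [0,0,0.35,0,1]
    - [0,0,0.3,0,1]
    - [0,0,0,0,1]

```text
time: 50.75
position: [0.4589, 0.2738, 0.0719]
ee_rot: [0.985, -0.174, -0.001, 0.001]
contact_force: [0.5, -0.1, -1.3]
gripper_width: 0.0128
finger_force: 78.3
```

```bash
python3 -c "
from h import *
tq(2);print(get_obs()['position'])"
```

```text
50.75 yaw -20.03 F [ 0.5 -0.1 -1.3] M [-0.036  0.004 -0.001] tau6 0.0001 z 0.0719
50.8 yaw -20.02 F [ 0.   0.5 -1.5] M [0.053 0.043 0.007] tau6 0.0005 z 0.0729
[0.45958839 0.27410348 0.07290094]
```

step_arm:
  plan:
    - [0,0,0.06,0,1]
    - [0,0,0.06,0,1]
    - [0,0,0.05,0,1]
    - [0,0,0.03,0,1]
    - [0,0,0.02,0,1]
    - [0,0,0.01,0,1]
    - [0,0,0.01,0,1]
    - [0,0,0,0,1]

```text
time: 51.6
position: [0.46, 0.2745, 0.0614]
ee_rot: [0.985, -0.174, -0.0, -0.0]
contact_force: [0.5, -0.5, -1.6]
gripper_width: 0.0131
finger_force: 78.3
```

Within a millimetre of its seat. A little lower, then open and back off.

step_arm:
  plan:
    - [0,0,0.01,0,1]
    - [0,0,0.01,0,1]
    - [0,0,0,0,1]
    - [0,0,0,0,0.6]
    - [0,0,0,0,0.4]
    - [0,0,0,0,-1]
    - [0,0,0,0,-1]
    - [0,0,0,0,-1]

```text
time: 52.4
position: [0.46, 0.2745, 0.0604]
ee_rot: [0.985, -0.174, 0.0, -0.0]
contact_force: [-1.2, -0.4, -1.1]
gripper_width: 0.0679
finger_force: 0.0
```

step_arm:
  plan:
    - [0,0,0,0,-1]
    - [0,0,0,0,-1]
    - [0,0,-0.2,0,-1]
    - [0,0,-0.5,0,-1]
    - [0,0,-0.7,0,-1]
    - [0,0,-0.7,0,-1]
    - [0,0,-0.7,0,-1]
    - [0,0,0,0,-1]

```text
time: 53.2
position: [0.4633, 0.2759, 0.2061]
ee_rot: [0.985, -0.174, 0.004, -0.003]
contact_force: [0.8, 0.2, -0.2]
gripper_width: 0.0855
finger_force: 0.0
```

Run:
```python
from h import *
tq(1)
H=np.array(calibration("wrist")["hand_eye"]);K=np.array(calibration("wrist")["intrinsics"])
p=pose();im,d=get_image("wrist")
X=np.linalg.inv(H)@np.r_[Ro.from_quat(p[1]).as_matrix().T@(np.array([.4598,.2733,.07])-p[0]),1];u=K@X[:3]/X[2]
key(d,p,int(u[0]),int(u[1]),60)
im,_=get_image("side");cv2.imwrite("pics/fin.png",cv2.resize(im[170:330,190:350],(640,640)))
```

```text
53.2 yaw -19.99 F [ 0.8  0.2 -0.2] M [ 0.046 -0.019  0.055] tau6 -0.0 z 0.2061
key top [459. 273.] [13.5 37.7] 69.89502716064453 z 0.0909 619 [0.46   0.2729]
yaw 159.3
stand [431.3 266.9] [128.4  70.2] 12.6 0.0494
```

View pics/fin.png

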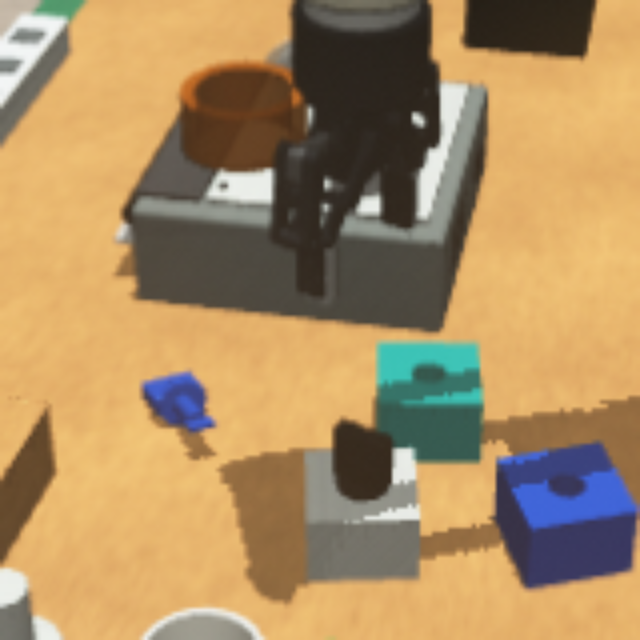

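The key stands upright in the aluminium stand (crop (362,460)), top at 0.0909 m as at the start and centred within 1 mm. The gripper is clear.

```bash
python3 -c "
from h import *
print(hand_in())"
```

```text
the job is handed in; nothing more can be done
None
```

The stud was turned about 88° to its stop and stayed down in its catch, and the key is back upright in its stand; I handed the job in after about 53 s, and no verdict was shown.

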